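# Draw the blood-sampling hand rest out to its next hole

## Task

The next patient needs the grey hand rest farther out: pinch its sleeve across the red spring pin so that the pin is pressed in flush, then slide the rest out, away from its white stand, gently until the pin springs out again through the next hole, the one in the blue plate. Do not force the rest on against the pin once it has caught. Keep the little bottle standing on the cushion, leave everything else on the desk where it is, and let go at the end.

Things in the scene. Friction and masses are not known exactly. Their poses are not given: they have to be found in the camera images.
- stand: white block 110 x 130 mm, 104 mm high, fixed on the desk, with a level steel bar that carries a sliding sleeve. Origin: on the desk straight below the red pin's axis. +x: the way the rest slides out; z up. The block stands at x = -220 to -110 mm; bar and sleeve lie along x at y = 0, axis 90 mm above the desk.
- pin_hole (a point): point on the sleeve's outer side face (x = 0, y = -13 mm, 90 mm above the desk in the stand's frame at the start), the middle of its first hole (14.5 mm); slides with it. The sleeve is an aluminium box tube 26 mm wide (y = -13 to 13 mm), 32 mm high (74 to 106 mm above the desk), from x = -100 to 80 mm at the start; axes as the stand's.
- pin_base (a point): point on the red pin's axis at the same place as pin_hole at the start, but fixed to the stand. The round-nosed red pin, 13 mm thick, points along the stand's -y and sticks 6.5 mm out through the sleeve's hole; it sits in the bar and does not slide. The sleeve's opposite side is plain: a pinch along y presses the pin flush with one finger (about 5.5 N), the other bears on the plain side.
- pin (a joint): how far the red pin is pushed in along the stand's +y, m: 0 fully out, 0.0065 flush with the sleeve's side, about 0.009 riding under its 2.5 mm wall, stop at 0.0105. A spring pushes it out (2.5 N at 0, 6.5 N at 0.009). Pressed flush, its round nose is cammed under the wall when the sleeve is pulled along +x, which takes up to about 20 N.
- sleeve (a joint): how far the rest is slid out along the stand's +x, m: 0 at the start, held by the pin in the first hole; end stop 0.075. Friction about 3.5 N, it stays where it is left. The next hole (14.5 mm, in the blue plate on the same side) was set by hand: it meets the pin somewhere between 0.042 and 0.068, different each time, not given; there the pin snaps out and the rest stops dead.
- cushion_top (a point): middle of the top face of the grey cushion (125 x 170 mm, 50 mm thick, top 125 mm above the desk) on the sleeve's outer end, at x = 83 to 209 mm of the stand's frame at the start; moves with the sleeve; axes as the stand's
- dropper_mid (a point): centre, half-way up, of a small green bottle with a white label and a red cap, 28 mm diameter, 55 mm high, standing loose on the cushion
- reagents: a blue rack 50 x 130 x 22 mm with four small coloured bottles (70 mm high in all); a bystander, origin at the middle of its underside
- lancets: a white carton 75 x 110 x 50 mm with a blue top label; a bystander, origin at the middle of its underside
- meter: a small white meter 50 x 90 x 18 mm with a grey display; a bystander, origin at the middle of its underside
- spray: a white spray can, 54 mm diameter, 190 mm high, yellow cap; a bystander, origin at the middle of its underside
- beaker: a clear open cup, 64 mm diameter, 60 mm high; a bystander, origin at the middle of its underside
- pen: a green pen 130 mm long, 10 mm thick, lying on the desk; a bystander, origin at the middle of its underside

How it is judged (in metres and radians):
On the way:
1. the pin is pressed in and the sleeve has slid over it, off the first hole (value of joint pin above 0.0055 m and value of joint sleeve above 0.012 m), for 0.05 s.
At the end, for the whole second after the job is handed in: The rest is drawn out by more than 38 mm with the pin sprung out through the hole in the blue plate (less than 2 mm short of fully out), everything at rest, and the little bottle stands upright (within 0.2 rad) on the cushion (value of joint sleeve above 0.038 m and value of joint pin below 0.002 m and linear speed of dropper below 0.02 m/s and velocity of joint sleeve between -0.005 and 0.005 m/s and angle between dropper_mid's own z axis and vertical below 0.2 rad and z of dropper_mid in the frame of cushion_top between 0.02 and 0.035 m); the robot touches nothing.
It fails at once if the rest is forced against the pin (more than 50 N between them) (contact force between pin and sleeve above 50 N).
It fails at once if the bottle on the cushion is tipped (0.5 rad) (angle between dropper_mid's own z axis and vertical above 0.5 rad).
It fails at once if another thing on the desk is moved by more than 25 mm (distance of any of reagents, lancets, meter, spray, beaker, pen from where it was at the start of the episode above 0.025 m).
It also fails if it takes over 35 s, if anything falls off the work surface, if the arm or the gripper's body presses on something with over 40 N, if the wrist force passes 120 N, or if a joint passes its speed limit or range.

## Robot

A 6-joint arm with a two-finger parallel gripper is mounted at the origin on the work surface. World frame = base frame: x ahead of the robot, y to its left, z up, the work surface at z = 0. Lengths are in mm, angles in rad, forces in N, time in s.
With the tool pointing down it reaches from about 300 to 750 mm from the base axis. Payload 8.5 kg.
Tool frame: the origin (TCP) lies between the finger pads; the fingertips stand 19 mm ahead of it and the grasp point (between the pads) is the TCP; z points along the fingers, y is the line along which they close (so a half turn about z gives the same grasp; the last joint's range is limited). The gripper opens to 88 mm and grips with 3 to 60 N. Pads are 18 mm wide; open, the fingers measure 123 mm over their backs; the gripper's body (75 mm by 187 mm) begins 45 mm behind the grasp point.
Start: joints at [0.92, 0.381, 1.297, -0, 1.464, -0.215], TCP at [232.164, 498.578, 257.748] pointing down, gripper open.
Joint ranges: [-3.11, 3.11], [-0.89, 2.33], [0.22, 2.48], [-1.42, 4.56], [0.17, 2.85], [-2.88, 2.88]. Speed limits (rad/s): [2.39, 2.39, 3.14, 3.14, 3.14, 3.14].

## Interface

Orientations are given as [roll, pitch, yaw] about the fixed x, y, z axes, in that order (R = Rz(yaw) Ry(pitch) Rx(roll)).
In Python, from workcell import bot gives the robot as it stands.
- The arm moves only by the tool move_arm, never from a script. Its argument "increments" is a list that holds one entry, the list of rows, each a list of 6 numbers: the shift along the tool's x, y, z in units of 40 mm (1.0 is 40 mm), then the turn, a rotation vector about the tool's x, y, z in units of 5 degrees (1.0 is 5 degrees). A call has 1 to 10 rows; each row is the pose to reach, as a shift and turn from the pose commanded when the call began, along the tool's axes at that moment; what a row does not reach only later rows make up. A row lasts 1/10 s, in which the tool goes at most 50 mm and 8.59 degrees, less where a joint would pass 70% of its speed; a pose out of reach is approached as far as the arm can. A call with a gripper value outside its range is refused whole. "grip" is the finger opening in mm, from 0 to 88.1, set as the call begins (left out, the last holds). The fingers move at their own pace and stop on an object; the grip force is fixed at half the most. Time passes only in rows, so rows that repeat a pose let the fingers close. It gives the time, the measured TCP pose, the force, the opening and the grip force at its end, in the units of the state.
- bot.read_state(): the state, without advancing time (a new reading comes with each control period).
- bot.snapshot(name): name is "scene" or "top"; returns a dict with "frame" (480x640x3 uint8, red, green, blue), "fx", "fy", "cx", "cy" (pixels), "k1" (the pictures are not rectified: a ray, as slopes to the right and down, at radius r is drawn at 1 + k1 r^2 times it, then the intrinsics apply), "origin" and "rotation" of the camera in the world. Camera axes: x right, y up, looking along -z (the intrinsics and any distortion apply to the point x, -y, -z); pixel columns grow to the right and rows downward; lengths in mm; the calibration is good to about 2 mm. A picture is of the moment at which its call begins. There is no depth.
- bot.hand_in(): hands the job in; it is judged then, once.
The state is a dict: "time_s": time; "qpos": joint angles; "joint_vel": joint speeds; "joint_efforts": joint torques, N m; "eef_pos": TCP position; "tool_rot": TCP orientation; "ft_force": force on the tool from outside, world axes, zero at the start; "torque": the same for the moment, N m; "finger_gap": finger opening in mm; "grip_force": force on a finger pad.
Only numpy, scipy, OpenCV 4.12 (cv2) and the standard library are available. Lean on these libraries where they do the work, as an engineer would, in place of code of your own. Each camera call takes 0.05 s, during which the arm holds its last target. There are 200 camera calls.

## Working session

There is one attempt and no reset: what is moved stays moved. The work goes in short steps, Python scripts to look and compute and a tool call to move; the robot and the scene stay as the last step left them, time stands still between calls to the robot, and variables do not carry over. Pictures are saved under pics/ and viewed, at most 10 in all, crops included, and the job is handed in when it is done.

Besides the shell and the picture viewer there is one more tool, called after ">>>" as name(argument=value, ...) on one line, values as JSON. move_arm: Moves the arm, as the interface text tells. Its arguments: {"type":"object","properties":{"increments":{"type":"array"},"grip":{"type":"number"}},"required":["increments"]}

```bash
mkdir -p pics
cat > h.py <<'E'
import numpy as np, cv2
from workcell import bot
def ray(s,u,v):
    xd=np.array([[(u-s["cx"])/s["fx"],(v-s["cy"])/s["fy"]]])
    x=xd.copy()
    for _ in range(20): x=xd/(1+s["k1"]*(x**2).sum())
    d=np.array(s["rotation"])@np.array([x[0,0],-x[0,1],-1]); return np.array(s["origin"]),d
def onz(s,u,v,z):
    o,d=ray(s,u,v); return o+d*(z-o[2])/d[2]
E
python3 - <<'E'
from h import *
for n in("scene","top"):
    s=bot.snapshot(n); cv2.imwrite(f"pics/{n}0.png",s["frame"][:,:,::-1]); print(n,s["origin"],s["rotation"],s["fx"],s["k1"])
    np.save(f"{n}0.npy",s,allow_pickle=True)
print(bot.read_state())
E
```

```text
scene [ 964.09732281 -697.01622936 1162.56509035] [0.65037456 0.00287581 0.48030023] 542.2933540098819 -0.12074918921624052
top [ 4.63215428e+02 -7.77158105e-01  1.61210512e+03] [ 0.07740238 -0.01362306 -1.58538938] 544.7997296752967 0.030895966621351887
{'time_s': 0.1, 'qpos': array([ 9.19682931e-01,  3.81142821e-01,  1.29816343e+00,  1.58632626e-05,
        1.46359869e+00, -2.15278914e-01]), 'joint_vel': array([-0.00031176, -0.00207105, -0.00209037, -0.00091847, -0.00137698,
       -0.00263846]), 'joint_efforts': array([ 3.72125636e-03, -4.38651502e+01, -2.24910307e+01,  7.14660273e-02,
        3.41386639e-02, -5.05001924e-05]), 'eef_pos': array([232.03992394, 498.40647645, 257.19913522]), 'tool_rot': array([-3.14031402e+00, -2.95737295e-04,  2.70575628e+00]), 'ft_force': array([ 1.15337507, -0.43742114,  0.7463457 ]), 'torque': array([-0.10198955, -0.01394474, -0.05225654]), 'grip_force': 0.0, 'finger_gap': 88.55991491092449}
```

View pics/scene0.png

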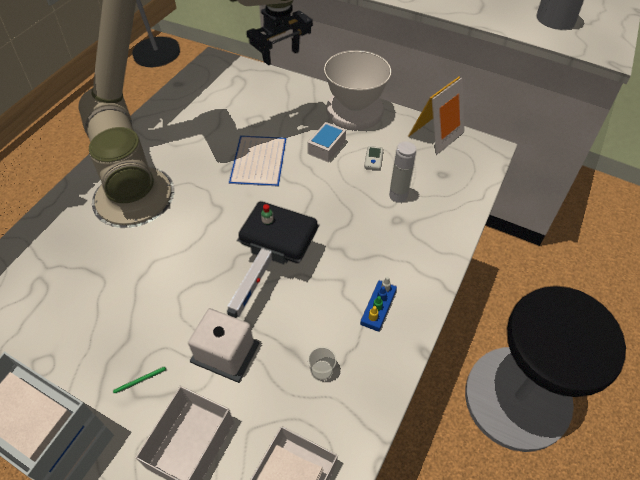

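View pics/top0.png

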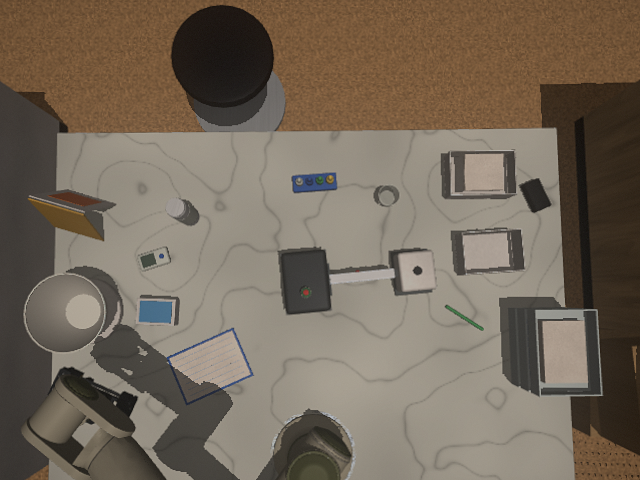

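```bash
sed -i 's/np.array(s\["rotation"\])@/Rot.from_euler("xyz",s["rotation"]).as_matrix()@/; 1a from scipy.spatial.transform import Rotation as Rot' h.py; cat h.py
```

```text
import numpy as np, cv2
from scipy.spatial.transform import Rotation as Rot
from workcell import bot
def ray(s,u,v):
    xd=np.array([[(u-s["cx"])/s["fx"],(v-s["cy"])/s["fy"]]])
    x=xd.copy()
    for _ in range(20): x=xd/(1+s["k1"]*(x**2).sum())
    d=Rot.from_euler("xyz",s["rotation"]).as_matrix()@np.array([x[0,0],-x[0,1],-1]); return np.array(s["origin"]),d
def onz(s,u,v,z):
    o,d=ray(s,u,v); return o+d*(z-o[2])/d[2]
```

The scene view shows the white stand at about (222,343), the sleeve from (235,305) to (265,255) with the red pin near (257,280), the cushion at (278,230), and the bottle at (267,213). In the top view the sleeve runs from (330,277) to (395,272), and the cushion is on its left. Next I'll take precise measurements.

Run:
```python
from h import *
t=np.load("top0.npy",allow_pickle=True).item(); s=np.load("scene0.npy",allow_pickle=True).item()
f=t["frame"]; a=f[235:325,270:450]; b=s["frame"][190:320,210:330]
im=np.zeros((600,800,3),np.uint8)
A=cv2.resize(a,None,fx=4,fy=4,interpolation=cv2.INTER_CUBIC)[:360]; im[:A.shape[0]//1,:A.shape[1]]=A
cv2.imwrite("pics/c1.png",im[:360,:720,::-1]); cv2.imwrite("pics/c2.png",cv2.resize(b,None,fx=4.5,fy=4.5,interpolation=cv2.INTER_CUBIC)[:,:,::-1])
# sleeve edges per column
g=f.astype(int).sum(2)
for u in range(336,390,6): print(u,g[262:292,u])
def red(fr,box):
    x0,y0,x1,y1=box; c=cv2.cvtColor(fr[y0:y1,x0:x1],cv2.COLOR_RGB2HSV)
    m=((c[...,0]<8)|(c[...,0]>172))&(c[...,1]>130)&(c[...,2]>60)
    n,l,st,ce=cv2.connectedComponentsWithStats(m.astype(np.uint8)); return [(st[i].tolist(),(ce[i]+[x0,y0]).round(2).tolist()) for i in range(1,n)]
print(red(s["frame"],(210,190,330,320)),red(f,(270,235,450,325)))
```

```text
336 [441 439 438 438 437 437 448 359 214 220 213 272 445 527 511 516 519 513
 511 516 533 482 407 420 421 421 423 418 421 418]
342 [442 438 443 440 442 450 362 210 222 219 208 407 531 511 509 514 515 507
 513 526 499 434 416 424 424 424 427 423 424 421]
348 [442 441 439 443 456 371 213 225 224 220 297 453 519 510 511 513 512 505
 510 521 476 395 376 396 421 422 427 427 424 427]
354 [440 439 439 439 448 363 215 229 223 237 423 529 508 509 505 509 505 501
 523 495 431 425 407 402 414 432 434 428 430 434]
360 [438 440 441 451 362 216 230 225 217 341 481 513 511 507 506 507 505 511
 512 472 431 407 385 404 433 438 431 436 437 438]
366 [441 441 442 413 314 219 231 223 280 444 526 508 516 511 510 511 505 524
 483 407 392 382 410 429 433 440 436 439 439 438]
372 [438 438 445 358 216 223 223 210 412 533 512 509 509 506 510 505 518 498
 426 375 373 381 405 421 423 432 436 436 437 442]
378 [430 435 348 207 215 216 200 274 440 523 511 511 507 506 510 516 539 495
 414 416 427 431 434 430 437 435 436 442 443 445]
384 [435 447 414 313 222 220 240 428 535 510 508 508 509 504 511 528 497 437
 436 440 442 443 445 445 445 442 442 444 443 447]
[([53, 14, 7, 8, 47], [265.91, 207.28]), ([46, 88, 4, 5, 14], [257.57, 279.71])] [([87, 35, 2, 1, 2], [357.5, 270.0]), ([33, 55, 6, 5, 24], [305.29, 292.0])]
```

View pics/c1.png

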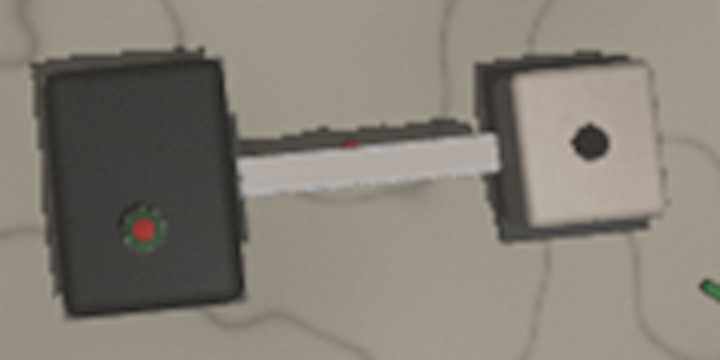

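View pics/c2.png

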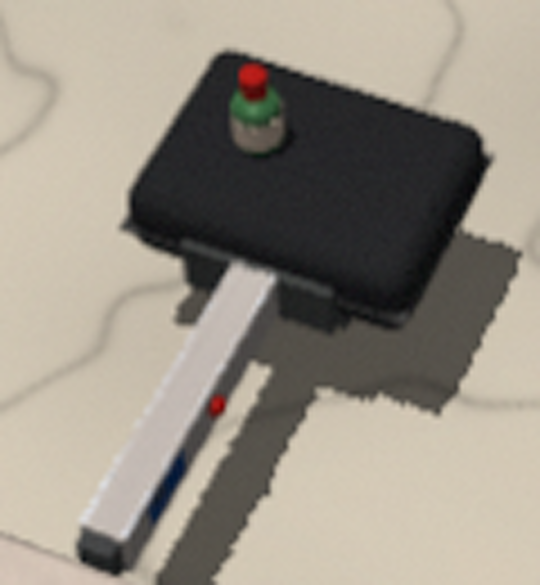

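Crop 1 shows the sleeve top, with the pin poking out at about (350,144), which is full-image (357.5,270.5) on the world +x side. Crop 2 shows the pin at (217,405), with the blue plate lower on the same face at (168,488).

Run:
```python
from h import *
t=np.load("top0.npy",allow_pickle=True).item(); s=np.load("scene0.npy",allow_pickle=True).item()
g=t["frame"].astype(float).sum(2)
up=[];lo=[]
for u in range(336,391,2):
    c=g[:,u]; v=280
    while c[v]>375: v-=1
    up.append(onz(t,u,v+(375-c[v])/(c[v+1]-c[v]),106))
    v=280 if u<370 else 276
    while c[v]>468: v+=1
    lo.append(onz(t,u,v-(468-c[v])/(c[v-1]-c[v]),106))
up=np.array(up)[:,:2];lo=np.array(lo)[:,:2]
L=[]
for p in(up,lo):
    k=np.polyfit(p[:,1],p[:,0],1); r=p[:,0]-np.polyval(k,p[:,1]); k=np.polyfit(p[abs(r)<2,1],p[abs(r)<2,0],1); L.append(k); print(k,np.polyval(k,-60),r.std())
k=(L[0]+L[1])/2; yaw=np.arctan2(1,k[0]); print("yaw",yaw, "width",(np.polyval(L[0],-60)-np.polyval(L[1],-60))*np.sin(yaw))
ex=np.array([np.cos(yaw),np.sin(yaw)]);ey=np.array([-ex[1],ex[0]])
# pin: ray in scene hits plane of side: offset -17 from centreline
c0=np.array([np.polyval(k,-60),-60.])
for u,v,sn in((257.57,279.71,s),(357.5,270.3,t)):
    o,d=ray(sn,u,v)
    if sn is s:
        # intersect vertical plane ey.(p-c0)=-16.5
        a=(-16.5-ey@(o[:2]-c0))/(ey@d[:2]); p=o+a*d; print("scene pin",p,"x along",ex@(p[:2]-c0))
    p=onz(sn,u,v,92); print("z92",p,ey@(p[:2]-c0),ex@(p[:2]-c0))
print("bottle cap top", onz(t,305.3,292,180))
for n,uv in dict(cushA=(270+48/4,235+72/4),cushB=(270+218/4,235+60/4),cushC=(270+243/4,235+297/4),cushD=(270+70/4,235+313/4)).items():
    p=onz(t,*uv,122)[:2];print(n,p,ex@(p-c0),ey@(p-c0))
for uv in((515/4+270,70/4+235),(650/4+270,63/4+235),(662/4+270,212/4+235),(528/4+270,226/4+235)):
    p=onz(t,*uv,104)[:2];print("stand",p,ex@(p-c0),ey@(p-c0))
print(ex,ey,c0)
```

```text
[-7.38966282e-02  5.08798460e+02] 513.232257674116 7.439505510116404
[-8.16258116e-02  4.81706125e+02] 486.60367407667155 0.6463156092448326
yaw 1.648401377175148 width 26.548437926844407
scene pin [ 522.38865263 -136.14175538   98.56241433] x along -77.65467580971452
z92 [ 519.66434059 -132.68246832   92.        ] -14.052076243306244 -73.99459215791548
z92 [ 522.51761411 -132.98828192   92.        ] -16.87305322656131 -74.5206915763564
bottle cap top [464.16088542  12.70350661 180.        ]
cushA [571.64341943  75.69974086] 129.73064513322794 -82.02999494249359
cushB [578.30957527 -40.88374633] 12.981238128239644 -79.63769857330814
cushC [416.42374008 -55.37220768] 11.086935406618517 82.88414846129925
cushD [407.40564641  62.29893348] 129.10306191076097 82.75238840995127
stand [ 569.93696764 -247.66149204] -192.52505137495504 -55.259395566642624
stand [ 573.54267577 -341.67317734] -286.5333243448548 -51.56579078715223
stand [ 470.14862615 -346.73283992] -283.56190974059126 51.90932882141578
stand [ 461.77377563 -253.79077078] -190.25029549115482 53.05343677609304
[-0.07752718  0.99699024] [-0.99699024 -0.07752718] [499.91796588 -60.        ]
```

```bash
cat >> h.py <<'E'
def inc(p,yaw,st=None):
    st=st or bot.read_state(); R=Rot.from_euler("xyz",st["tool_rot"]); Rt=Rot.from_euler("xyz",[np.pi,0,yaw])
    return (R.inv().apply(np.array(p)-st["eef_pos"])/40).round(3), (np.degrees((R.inv()*Rt).as_rotvec())/5).round(3)
E
python3 -c "
from h import *
print(inc([505.7,-134.3,250],1.648))"
```

```text
(array([-12.88 , -11.45 ,   0.191]), array([-1.5000e-02,  5.0000e-03,  1.2121e+01]))
```

>>> move_arm(increments=[[[-0.9, -0.8, 0, 0, 0, 0.9], [-1.8, -1.6, 0, 0, 0, 1.8], [-2.7, -2.4, 0, 0, 0, 2.7], [-3.6, -3.2, 0, 0, 0, 3.6], [-4.5, -4.0, 0, 0, 0, 4.5], [-5.4, -4.8, 0, 0, 0, 5.4], [-6.3, -5.6, 0, 0, 0, 6.3], [-7.2, -6.4, 0, 0, 0, 7.2], [-8.1, -7.2, 0, 0, 0, 8.1], [-8.1, -7.2, 0, 0, 0, 8.1]]], grip=88)

```text
time_s: 1.1
eef_pos: [406.1, 96.4, 257.5]
tool_rot: [-3.141, 0.001, 1.99]
ft_force: [-0.4, -0.2, -0.8]
finger_gap: 87.8
grip_force: 0.0
```

```bash
python3 -c "
from h import *
print(inc([505.7,-134.3,200],1.648))"
```

```text
(array([-6.281, -0.074,  1.442]), array([-3.00e-03,  1.00e-02,  3.92e+00]))
```

>>> move_arm(increments=[[[-0.9, 0, 0, 0, 0, 0.6], [-1.8, 0, 0, 0, 0, 1.2], [-2.7, -0.03, 0, 0, 0, 1.8], [-3.6, -0.05, 0, 0, 0, 2.4], [-4.5, -0.07, 0.1, 0, 0, 3.0], [-5.4, -0.07, 0.3, 0, 0, 3.6], [-6.0, -0.07, 0.7, 0, 0, 3.92], [-6.28, -0.07, 1.1, 0, 0, 3.92], [-6.28, -0.07, 1.44, 0, 0, 3.92], [-6.28, -0.07, 1.44, 0, 0, 3.92]]])

```text
time_s: 2.1
eef_pos: [505.4, -128.3, 198.3]
tool_rot: [-3.138, -0.002, 1.657]
ft_force: [0.0, 0.2, 0.0]
finger_gap: 87.7
grip_force: 0.0
```

Run:
```python
from h import *
print(inc([505.7,-134.3,90],1.648))
o=[]
for n,b in(("scene",(190,190,340,340)),("top",(290,220,420,330))):
    s=bot.snapshot(n); c=s["frame"][b[1]:b[3],b[0]:b[2]]; o.append(cv2.resize(c,(400,400*c.shape[0]//c.shape[1]),interpolation=cv2.INTER_CUBIC)[:338])
cv2.imwrite("pics/c3.png",np.hstack(o)[:,:,::-1])
```

```text
(array([-0.157,  0.004,  2.707]), array([-0.042, -0.028,  0.106]))
```

View pics/c3.png

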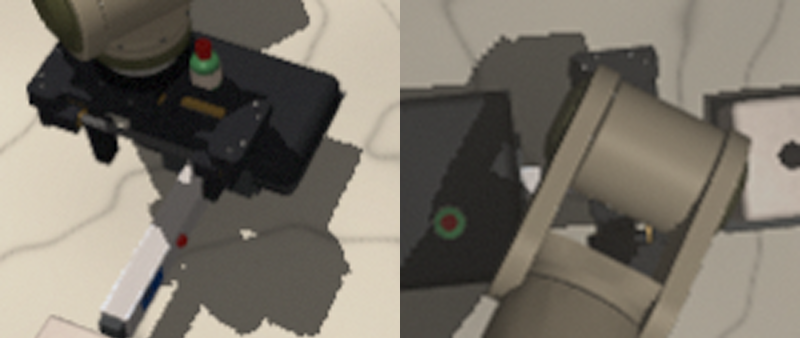

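The view shows the gripper straddling the sleeve line, with the pin clear and visible at left-crop (181,241). The bottle is standing clear of the gripper.

```bash
python3 -c "
from h import *
print(bot.read_state()['eef_pos'],inc([505.7,-134.3,90],1.648))"
```

```text
[ 506.10388575 -128.37506957  200.38766463] (array([-0.147, -0.022,  2.76 ]), array([-0.003, -0.003,  0.111]))
```

>>> move_arm(increments=[[[-0.15, -0.02, 0.4, 0, 0, 0.11], [-0.15, -0.02, 0.8, 0, 0, 0.11], [-0.15, -0.02, 1.2, 0, 0, 0.11], [-0.15, -0.02, 1.6, 0, 0, 0.11], [-0.15, -0.02, 1.9, 0, 0, 0.11], [-0.15, -0.02, 2.2, 0, 0, 0.11], [-0.15, -0.02, 2.5, 0, 0, 0.11], [-0.15, -0.02, 2.76, 0, 0, 0.11], [-0.15, -0.02, 2.76, 0, 0, 0.11], [-0.15, -0.02, 2.76, 0, 0, 0.11]]])

```text
time_s: 3.2
eef_pos: [506.0, -134.9, 90.3]
tool_rot: [3.141, 0.0, 1.648]
ft_force: [-0.5, -0.1, 0.7]
finger_gap: 88.0
grip_force: 0.0
```

Run:
```python
from h import *
s=bot.snapshot("scene"); b=(200,200,330,330); c=s["frame"][b[1]:b[3],b[0]:b[2]]
cv2.imwrite("pics/c4.png",cv2.resize(c,(590,590),interpolation=cv2.INTER_CUBIC)[:,:,::-1])
print(bot.read_state()['eef_pos'],inc([505.7,-134.3,90],1.648))
```

```text
[ 506.1154076  -135.0350354    90.45773716] (array([ 0.019, -0.009,  0.011]), array([ 0.011,  0.007, -0.006]))
```

View pics/c4.png

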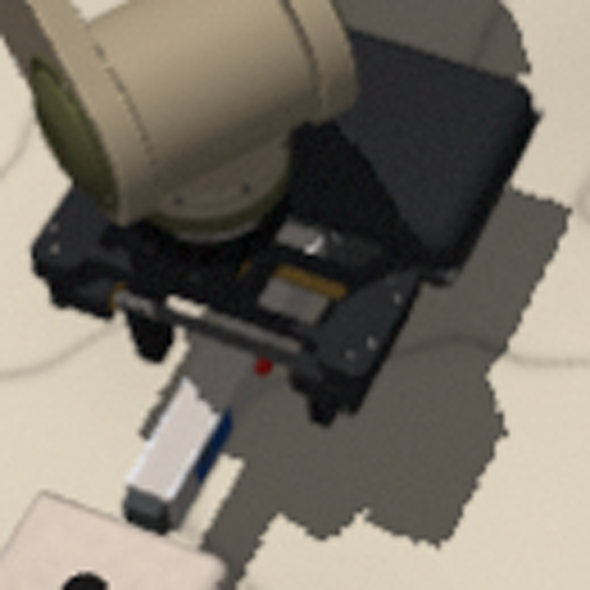

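The view shows both fingers straddling the sleeve, with the red pin at crop (263,366) in line with the right-hand finger. Closing now.

>>> move_arm(increments=[[[0, 0, 0, 0, 0, 0], [0, 0, 0, 0, 0, 0], [0, 0, 0, 0, 0, 0], [0, 0, 0, 0, 0, 0], [0, 0, 0, 0, 0, 0], [0, 0, 0, 0, 0, 0], [0, 0, 0, 0, 0, 0], [0, 0, 0, 0, 0, 0], [0, 0, 0, 0, 0, 0], [0, 0, 0, 0, 0, 0]]], grip=15)

```text
time_s: 4.25
eef_pos: [505.1, -135.1, 89.8]
tool_rot: [-3.14, -0.0, 1.648]
ft_force: [-4.5, -2.2, 4.0]
finger_gap: 25.2
grip_force: 29.9
```

>>> move_arm(increments=[[[0.02, 0, 0, 0, 0, 0], [0.04, 0, 0, 0, 0, 0], [0.06, 0, 0, 0, 0, 0], [0.08, 0, 0, 0, 0, 0], [0.1, 0, 0, 0, 0, 0], [0.12, 0, 0, 0, 0, 0], [0.14, 0, 0, 0, 0, 0], [0.16, 0, 0, 0, 0, 0], [0.18, 0, 0, 0, 0, 0], [0.2, 0, 0, 0, 0, 0]]])

```text
time_s: 5.25
eef_pos: [504.6, -129.3, 89.8]
tool_rot: [-3.14, 0.004, 1.647]
ft_force: [-6.7, -10.0, 2.2]
finger_gap: 25.3
grip_force: 30.0
```

>>> move_arm(increments=[[[0.03, 0, 0, 0, 0, 0], [0.06, 0, 0, 0, 0, 0], [0.09, 0, 0, 0, 0, 0], [0.12, 0, 0, 0, 0, 0], [0.15, 0, 0, 0, 0, 0], [0.18, 0, 0, 0, 0, 0], [0.21, 0, 0, 0, 0, 0], [0.24, 0, 0, 0, 0, 0], [0.27, 0, 0, 0, 0, 0], [0.3, 0, 0, 0, 0, 0]]])

```text
time_s: 6.25
eef_pos: [503.5, -116.1, 89.8]
tool_rot: [-3.14, 0.002, 1.648]
ft_force: [-7.3, -6.8, 3.5]
finger_gap: 25.5
grip_force: 30.0
```

Run:
```python
from h import *
s=bot.snapshot("scene"); b=(200,200,330,330); c=s["frame"][b[1]:b[3],b[0]:b[2]]
cv2.imwrite("pics/c5.png",cv2.resize(c,(590,590),interpolation=cv2.INTER_CUBIC)[:,:,::-1])
print(bot.read_state()['eef_pos'],bot.read_state()['ft_force'])
```

```text
[ 503.46078362 -115.78423804   89.78429849] [-6.65168215 -4.31924152  3.64054673]
```

View pics/c5.png

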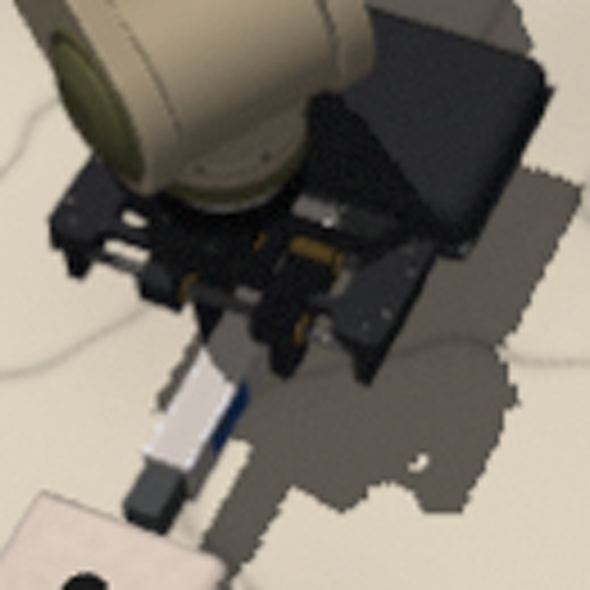

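The sleeve has moved with the gripper: its end shifted from crop (130,500) to (150,455) and the dark bar is exposed. The red pin is no longer visible, so it is riding under the wall.

>>> move_arm(increments=[[[0.04, 0, 0, 0, 0, 0], [0.08, 0, 0, 0, 0, 0], [0.12, 0, 0, 0, 0, 0], [0.16, 0, 0, 0, 0, 0], [0.2, 0, 0, 0, 0, 0], [0.24, 0, 0, 0, 0, 0], [0.28, 0, 0, 0, 0, 0], [0.32, 0, 0, 0, 0, 0], [0.36, 0, 0, 0, 0, 0], [0.38, 0, 0, 0, 0, 0]]])

```text
time_s: 7.3
eef_pos: [502.2, -100.7, 89.8]
tool_rot: [-3.139, 0.001, 1.648]
ft_force: [-7.8, -7.1, 3.7]
finger_gap: 25.9
grip_force: 30.0
```

>>> move_arm(increments=[[[0.02, 0, 0, 0, 0, 0], [0.04, 0, 0, 0, 0, 0], [0.06, 0, 0, 0, 0, 0], [0.08, 0, 0, 0, 0, 0], [0.1, 0, 0, 0, 0, 0]]])

```text
time_s: 7.8
eef_pos: [501.9, -96.8, 89.8]
tool_rot: [-3.139, 0.001, 1.648]
ft_force: [-7.1, -7.1, 3.7]
finger_gap: 25.5
grip_force: 30.0
```

>>> move_arm(increments=[[[0.015, 0, 0, 0, 0, 0], [0.03, 0, 0, 0, 0, 0], [0.045, 0, 0, 0, 0, 0], [0.06, 0, 0, 0, 0, 0]]])

```text
time_s: 8.2
eef_pos: [501.7, -94.4, 89.8]
tool_rot: [-3.139, 0.001, 1.648]
ft_force: [-7.2, -8.4, 3.8]
finger_gap: 25.5
grip_force: 30.0
```

>>> move_arm(increments=[[[0.015, 0, 0, 0, 0, 0], [0.03, 0, 0, 0, 0, 0], [0.045, 0, 0, 0, 0, 0]]])

```text
time_s: 8.5
eef_pos: [501.5, -92.6, 89.8]
tool_rot: [-3.139, 0.001, 1.648]
ft_force: [-7.4, -6.6, 4.2]
finger_gap: 25.9
grip_force: 30.0
```

>>> move_arm(increments=[[[0.015, 0, 0, 0, 0, 0], [0.03, 0, 0, 0, 0, 0], [0.045, 0, 0, 0, 0, 0]]])

```text
time_s: 8.8
eef_pos: [501.4, -90.8, 89.8]
tool_rot: [-3.139, 0.001, 1.648]
ft_force: [-8.4, -7.5, 4.5]
finger_gap: 26.0
grip_force: 30.0
```

>>> move_arm(increments=[[[0.015, 0, 0, 0, 0, 0], [0.03, 0, 0, 0, 0, 0], [0.045, 0, 0, 0, 0, 0]]])

```text
time_s: 9.1
eef_pos: [501.2, -89.0, 89.8]
tool_rot: [-3.139, 0.001, 1.648]
ft_force: [-7.7, -5.7, 4.3]
finger_gap: 25.6
grip_force: 30.0
```

>>> move_arm(increments=[[[0.015, 0, 0, 0, 0, 0], [0.03, 0, 0, 0, 0, 0], [0.045, 0, 0, 0, 0, 0]]])

```text
time_s: 9.4
eef_pos: [501.1, -87.2, 89.8]
tool_rot: [-3.139, 0.001, 1.648]
ft_force: [-7.4, -7.6, 3.5]
finger_gap: 25.7
grip_force: 30.0
```

>>> move_arm(increments=[[[0.015, 0, 0, 0, 0, 0], [0.03, 0, 0, 0, 0, 0], [0.045, 0, 0, 0, 0, 0]]])

```text
time_s: 9.7
eef_pos: [500.9, -85.4, 89.8]
tool_rot: [-3.139, 0.001, 1.648]
ft_force: [-8.2, -6.6, 5.2]
finger_gap: 25.8
grip_force: 30.0
```

>>> move_arm(increments=[[[0.015, 0, 0, 0, 0, 0], [0.03, 0, 0, 0, 0, 0], [0.045, 0, 0, 0, 0, 0]]])

```text
time_s: 10.0
eef_pos: [500.7, -83.6, 89.8]
tool_rot: [-3.139, 0.001, 1.648]
ft_force: [-8.6, -6.8, 4.1]
finger_gap: 26.2
grip_force: 30.0
```

>>> move_arm(increments=[[[0.015, 0, 0, 0, 0, 0], [0.03, 0, 0, 0, 0, 0], [0.045, 0, 0, 0, 0, 0]]])

```text
time_s: 10.3
eef_pos: [500.6, -81.7, 89.8]
tool_rot: [-3.139, 0.001, 1.648]
ft_force: [-7.9, -5.2, 4.9]
finger_gap: 25.9
grip_force: 30.0
```

>>> move_arm(increments=[[[0.015, 0, 0, 0, 0, 0], [0.03, 0, 0, 0, 0, 0], [0.045, 0, 0, 0, 0, 0]]])

```text
time_s: 10.6
eef_pos: [500.4, -79.6, 89.8]
tool_rot: [-3.139, 0.001, 1.648]
ft_force: [-7.6, -4.8, 6.1]
finger_gap: 26.1
grip_force: 30.0
```

>>> move_arm(increments=[[[0.01, 0, 0, 0, 0, 0], [0.02, 0, 0, 0, 0, 0]]])

```text
time_s: 10.8
eef_pos: [500.3, -78.6, 89.8]
tool_rot: [-3.139, 0.0, 1.648]
ft_force: [-8.1, -3.0, 5.8]
finger_gap: 25.9
grip_force: 30.0
```

```bash
cat >> h.py <<'E'
def pin():
    f=bot.snapshot("scene")["frame"][260:300,235:285]; c=cv2.cvtColor(f,cv2.COLOR_RGB2HSV)
    m=((c[...,0]<8)|(c[...,0]>172))&(c[...,1]>130)&(c[...,2]>50); yy,xx=np.nonzero(m)
    st=bot.read_state(); print(m.sum(),xx.mean()+235 if m.any() else 0,yy.mean()+260 if m.any() else 0,st["eef_pos"],st["ft_force"])
E
python3 -c "from h import *;pin()"
```

```text
1 256.0 280.0 [500.32405561 -78.40562992  89.79414046] [-6.83569757 -1.12094253  6.97018047]
```

>>> move_arm(increments=[[[0.01, 0, 0, 0, 0, 0], [0.02, 0, 0, 0, 0, 0]]])

```text
time_s: 11.05
eef_pos: [500.2, -77.5, 89.8]
tool_rot: [-3.139, -0.0, 1.648]
ft_force: [-7.4, -1.5, 5.8]
finger_gap: 26.1
grip_force: 30.0
```

```bash
python3 -c "from h import *;pin()"
```

```text
4 256.5 280.0 [500.22730749 -77.39075268  89.75729941] [-7.20768848  0.2767129   6.96497489]
```

>>> move_arm(increments=[[[0.01, 0, 0, 0, 0, 0], [0.02, 0, 0, 0, 0, 0]]])

```text
time_s: 11.3
eef_pos: [500.2, -76.5, 89.8]
tool_rot: [-3.139, -0.001, 1.648]
ft_force: [-7.9, -0.7, 6.4]
finger_gap: 25.8
grip_force: 30.0
```

```bash
python3 -c "from h import *;pin()"
```

```text
5 256.8 279.6 [500.12251289 -76.36508502  89.74784137] [-7.00030527  2.15227434  7.04280022]
```

>>> move_arm(increments=[[[0.01, 0, 0, 0, 0, 0], [0.02, 0, 0, 0, 0, 0]]])

```text
time_s: 11.55
eef_pos: [500.1, -75.7, 89.8]
tool_rot: [-3.139, -0.001, 1.648]
ft_force: [-7.6, -0.9, 6.1]
finger_gap: 25.7
grip_force: 30.0
```

```bash
python3 -c "from h import *;pin()"
```

```text
15 257.6666666666667 279.8 [500.04247167 -75.64169779  89.75161865] [-7.00562369 -1.58858987  7.04936449]
```

The pin shows 15 red pixels, against 14 when fully out at the start, so it has caught. Releasing.

>>> move_arm(increments=[[[0, 0, 0, 0, 0, 0], [0, 0, 0, 0, 0, 0], [0, 0, 0, 0, 0, 0], [0, 0, 0, 0, 0, 0], [0, 0, 0, 0, 0, 0], [0, 0, 0, 0, 0, 0], [0, 0, 0, 0, 0, 0], [0, 0, 0, 0, 0, 0]]], grip=88)

```text
time_s: 12.4
eef_pos: [501.3, -76.0, 89.8]
tool_rot: [3.142, -0.0, 1.647]
ft_force: [-1.0, 0.2, -0.6]
finger_gap: 86.9
grip_force: 0.0
```

>>> move_arm(increments=[[[0, 0, -0.3, 0, 0, 0], [0, 0, -0.7, 0, 0, 0], [0, 0, -1.2, 0, 0, 0], [0, 0, -1.7, 0, 0, 0], [0, 0, -2.2, 0, 0, 0], [0, 0, -2.7, 0, 0, 0], [0, 0, -3.2, 0, 0, 0], [0, 0, -3.5, 0, 0, 0], [0, 0, -3.5, 0, 0, 0], [0, 0, -3.5, 0, 0, 0]]])

```text
time_s: 13.4
eef_pos: [501.1, -75.9, 229.3]
tool_rot: [-3.141, -0.0, 1.647]
ft_force: [-0.5, -0.1, -0.5]
finger_gap: 87.8
grip_force: 0.0
```

Run:
```python
from h import *
pin()
s=bot.snapshot("scene"); b=(200,180,340,320); c=s["frame"][b[1]:b[3],b[0]:b[2]]
cv2.imwrite("pics/c6.png",cv2.resize(c,(590,590),interpolation=cv2.INTER_CUBIC)[:,:,::-1])
print(bot.read_state()['eef_pos'],bot.read_state()['ft_force'])
```

```text
14 257.57142857142856 279.7142857142857 [500.92326604 -75.87453097 228.94085913] [-0.26197125 -0.00947729 -0.03249363]
[500.92127391 -75.87841299 228.8699431 ] [-1.32237606e-02 -1.36969299e+00 -1.04907837e-03]
```

View pics/c6.png

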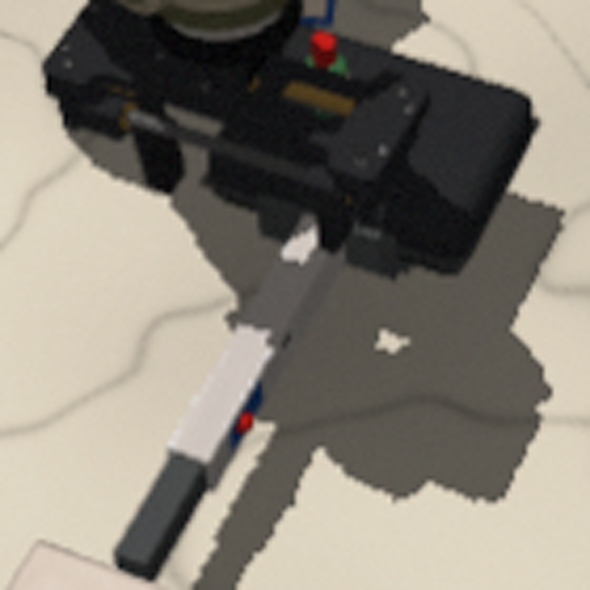

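The red pin sticks fully out through the blue plate at crop (243,423), with the same pixels as at the start. The bottle is upright at (324,50) and the gripper is clear.

```bash
python3 -c "
from workcell import bot
print(bot.hand_in())"
```

```text
the job is handed in; nothing more can be done
None
```

The rest is slid out by about 59 mm with the red pin sprung fully out through the blue plate's hole, the bottle still stands upright on the cushion, the gripper has let go and is clear, and the job is handed in (no verdict was returned).

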